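# Put the mixed-up canister lids right

## Task

The lids of the four bonbon canisters have been mixed up: put each lid on the canister of its own shape, plug down in the mouth and the lid lying flat (how it is turned does not matter). The empty tip dish is the only place where a lid may be put aside on the way: never lay one on the marble, and set lids down upright rather than dropping or tipping them over. Leave the amber glass stopper where it stands.

Things in the scene. Friction and masses are not known exactly. Their poses are not given: they have to be found in the camera images.
- round_lid: Loose round lid, about 130 g: brass plate (78 mm across) 10 to 16 mm above the origin, round cork plug below it (36 mm wide), upright black cylindrical knob on it (26 mm wide, 16 to 52 mm above the origin). Origin: centre of the plug's underside; z up. Starts on a canister of another shape; seated, its origin is 40 mm above the canister's.
- square_lid: Loose square lid, about 130 g: brass plate (74 x 74 mm) 10 to 16 mm above the origin, round cork plug below it (36 mm wide), upright black cylindrical knob on it (26 mm wide, 16 to 52 mm above the origin). Origin: centre of the plug's underside; z up. Starts on a canister of another shape; seated, its origin is 40 mm above the canister's.
- oblong_lid: Loose oblong lid, about 130 g: brass plate (68 mm along its x and 106 mm along its y) 10 to 16 mm above the origin, round cork plug below it (36 mm wide), upright black cylindrical knob on it (26 mm wide, 16 to 52 mm above the origin). Origin: centre of the plug's underside; z up. Starts on a canister of another shape; seated, its origin is 40 mm above the canister's.
- triangle_lid: Loose triangle lid, about 130 g: brass plate (rounded equal-sided triangle, corners 53 mm and sides 34 mm from the middle) 10 to 16 mm above the origin, round cork plug below it (36 mm wide), upright black cylindrical knob on it (26 mm wide, 16 to 52 mm above the origin). Origin: centre of the plug's underside; z up. Starts on a canister of another shape; seated, its origin is 40 mm above the canister's.
- round_canister: Round dark wood canister, fixed: body 35 mm tall (116 mm across), round neck on top, 62 mm outside, 52 mm inside, rim 50 mm up. All necks are alike: any lid's plug drops in with 8 mm of play all round, its plate resting on the rim. Origin: centre of its underside; z up.
- square_canister: Square dark wood canister, fixed: body 35 mm tall (106 x 106 mm), round neck on top, 62 mm outside, 52 mm inside, rim 50 mm up. All necks are alike: any lid's plug drops in with 8 mm of play all round, its plate resting on the rim. Origin: centre of its underside; z up.
- oblong_canister: Oblong dark wood canister, fixed: body 35 mm tall (86 mm along its x and 132 mm along its y), round neck on top, 62 mm outside, 52 mm inside, rim 50 mm up. All necks are alike: any lid's plug drops in with 8 mm of play all round, its plate resting on the rim. Origin: centre of its underside; z up.
- triangle_canister: Triangle dark wood canister, fixed: body 35 mm tall (rounded equal-sided triangle, corners 71 mm and sides 46 mm from the middle), round neck on top, 62 mm outside, 52 mm inside, rim 50 mm up. All necks are alike: any lid's plug drops in with 8 mm of play all round, its plate resting on the rim. Origin: centre of its underside; z up.
- tip_dish: Empty round pewter tip dish, standing fast, 120 mm across the rim, 16 mm tall; its flat inner floor is 8 mm above the counter and about 90 mm across. A lid stands in it on its plug, plate above the rim. Origin: centre of its underside; z up.
- stopper: Bystander: a loose upright amber glass stopper, 48 mm wide and 66 mm tall, off to the left. Origin: centre of its underside. Not part of the job.
Things that resemble listed ones, but are neither listed nor needed, are in the scene too. Leave any blue or red look-alike of the oblong_lid alone.

How it is judged:
On the way:
1. a lid has been put aside in the tip dish and let go (((horizontal distance between round_lid and tip_dish below 0.04 m and height (world z) of round_lid below 0.013 m and angle between round_lid's own z axis and vertical below 0.1 rad and contact force between the fingers and round_lid below 0.05 N) or (horizontal distance between square_lid and tip_dish below 0.04 m and height (world z) of square_lid below 0.013 m and angle between square_lid's own z axis and vertical below 0.1 rad and contact force between the fingers and square_lid below 0.05 N) or (horizontal distance between oblong_lid and tip_dish below 0.04 m and height (world z) of oblong_lid below 0.013 m and angle between oblong_lid's own z axis and vertical below 0.1 rad and contact force between the fingers and oblong_lid below 0.05 N) or (horizontal distance between triangle_lid and tip_dish below 0.04 m and height (world z) of triangle_lid below 0.013 m and angle between triangle_lid's own z axis and vertical below 0.1 rad and contact force between the fingers and triangle_lid below 0.05 N))), for 0.2 s.
At the end, for the whole second after the job is handed in: Each of the four lids is seated on the canister of its own shape: centred within 12 mm, at seated height within 4 mm, level within 0.08 rad, at rest and released; the stopper is within 30 mm of where it stood (horizontal distance between round_lid and round_canister below 0.012 m and z of round_lid in the frame of round_canister between 0.036 and 0.044 m and angle between each of round_lid, square_lid, oblong_lid, triangle_lid's own z axis and vertical below 0.08 rad and linear speed of each of round_lid, square_lid, oblong_lid, triangle_lid below 0.02 m/s and angular speed of each of round_lid, square_lid, oblong_lid, triangle_lid below 0.2 rad/s and contact force between the fingers and round_lid below 0.05 N and horizontal distance between square_lid and square_canister below 0.012 m and z of square_lid in the frame of square_canister between 0.036 and 0.044 m and contact force between the fingers and square_lid below 0.05 N and horizontal distance between oblong_lid and oblong_canister below 0.012 m and z of oblong_lid in the frame of oblong_canister between 0.036 and 0.044 m and contact force between the fingers and oblong_lid below 0.05 N and horizontal distance between triangle_lid and triangle_canister below 0.012 m and z of triangle_lid in the frame of triangle_canister between 0.036 and 0.044 m and contact force between the fingers and triangle_lid below 0.05 N and distance of stopper from where it was at the start of the episode below 0.03 m); the robot touches nothing.
It fails at once if a lid is laid on the marble (height (world z) of any of round_lid, square_lid, oblong_lid, triangle_lid below 0.003 m).
It fails at once if a lid is tipped over (more than 0.6 rad) (angle between any of round_lid, square_lid, oblong_lid, triangle_lid's own z axis and vertical above 0.6 rad).
It fails at once if a lid is dropped (falls free of the fingers faster than 0.7 m/s, a drop of about 25 mm) ((linear speed of round_lid above 0.7 m/s and contact force between the fingers and round_lid below 0.05 N) or (linear speed of square_lid above 0.7 m/s and contact force between the fingers and square_lid below 0.05 N) or (linear speed of oblong_lid above 0.7 m/s and contact force between the fingers and oblong_lid below 0.05 N) or (linear speed of triangle_lid above 0.7 m/s and contact force between the fingers and triangle_lid below 0.05 N)).
It fails at once if the glass stopper is moved more than 30 mm or tipped over (distance of stopper from where it was at the start of the episode above 0.03 m or angle between stopper's own z axis and vertical above 0.5 rad).
It also fails if it takes over 120 s, if anything falls off the work surface, if the arm or the gripper's body presses on something with over 40 N, if the wrist force passes 120 N, or if a joint passes its speed limit or range.

## Robot

A 6-joint arm with a two-finger parallel gripper is mounted at the origin on the work surface. World frame = base frame: x ahead of the robot, y to its left, z up, the work surface at z = 0. Lengths are in m, angles in rad, forces in N, time in s.
With the tool pointing down it reaches from about 0.35 to 0.925 m from the base axis. Payload 6.4 kg.
Tool frame: the origin (TCP) lies midway between the tips of the shut fingers; the grasp point (between the pads) lies 19 mm behind it; z points along the fingers, y is the direction in which the jaws open and shut (so a half turn about z gives the same grasp; the last joint's range is limited). The gripper opens to 85 mm and grips with 20 to 120 N. Pads are 22 mm wide; open, the fingers measure 114 mm over their backs; the gripper's body (76 mm by 85 mm) begins 54 mm behind the grasp point. The pads swing forward as they close: fully open they stand 13 mm farther back than shut.
Start: joints at [-1.34, 0.245, 1.558, -0, 1.339, -0.174], TCP at [0.256, -0.597, 0.231] pointing down, gripper open.
Joint ranges: [-3.13, 3.13], [-1.02, 2.26], [0.13, 2.54], [-0.95, 4.09], [0.21, 2.88], [-2.74, 2.74]. Speed limits (rad/s): [2.57, 2.57, 3.14, 3.14, 3.14, 3.14].

## Interface

Orientations are given as a unit quaternion [x, y, z, w].
In Python, from bench import ctrl gives the robot as it stands.
- The arm moves only by the shell command python3 -m crank 'ROWS'. ROWS is a JSON object of lists of equal length, an entry for each row: "twist": the turn, a rotation vector about the tool's x, y, z in rad, a list of three; "travel": the shift along the tool's x, y, z in m, a list of three; "hand": the finger opening in m, from 0 to 0.0854. In form: {"twist": [[ax, ay, az], ...], "travel": [[x, y, z], ...], "hand": [hand, ...]}. A call has 1 to 8 rows; each row shifts and turns the commanded pose from where the row before left it, along the tool's axes as they then stand; what a row does not reach is not made up. A row lasts 1/8 s, in which the tool goes at most 62.5 mm and 10.7 degrees, less where a joint would pass 70% of its speed; a pose out of reach is approached as far as the arm can. A call is refused whole if a number of a shift passes 0.0625 or a number of a turn 0.188, either way. A call with a gripper value outside its range is refused whole. The fingers move at their own pace and stop on an object; the grip force is fixed at half the most. Time passes only in rows, so rows that do not move let the fingers close. It gives the time, the measured TCP pose, the force and the opening at its end, in the units of the state.
- ctrl.get_obs(): the state, without advancing time (a new reading comes with each control period).
- ctrl.read_camera(name): name is "side" or "top"; returns the picture (420x560x3 uint8, red, green, blue); there is no depth.
- ctrl.camera_info(name): a dict with "fx", "fy", "cx", "cy" (pixels), "k1" (the pictures are not rectified: a ray, as slopes to the right and down, at radius r is drawn at 1 + k1 r^2 times it, then the intrinsics apply), "extrinsics" (4x4, takes a point from camera to world coordinates). Camera axes: x right, y down, z forward; pixel columns grow to the right and rows downward; lengths in m; the calibration is good to about 2 mm. A picture is of the moment at which its call begins. camera_info takes no time and is no camera call.
- ctrl.job_done(): hands the job in, once; it reports no verdict.
The state is a dict: "clock": time; "q": joint angles; "qvel": joint speeds; "joint_torque": joint torques, N m; "position": TCP position; "orientation": TCP orientation; "contact_force": force on the tool from outside, world axes, zero at the start; "moment": the same for the moment, N m; "gripper_width": opening from 0.0 (shut) to 1.0 (fully open).
Only numpy, scipy, OpenCV 4.12 (cv2) and the standard library are available. Lean on these libraries where they do the work, as an engineer would, in place of code of your own. Each camera call takes 0.05 s, during which the arm holds its last target.

## Working session

There is one attempt and no reset: what is moved stays moved. The work goes in short steps, Python scripts to look and compute and a shell command to move; the robot and the scene stay as the last step left them, time stands still between calls to the robot, and variables do not carry over. Pictures are saved under pics/ and viewed, and the job is handed in when it is done.

```bash
ls; mkdir -p pics; python3 - <<'E'
from bench import ctrl
import cv2
print(ctrl.get_obs())
for n in("side","top"):
    cv2.imwrite(f"pics/{n}0.png",ctrl.read_camera(n)[:,:,::-1])
    print(n,ctrl.camera_info(n))
E
```

```text
pics
{'clock': 0.0, 'q': array([-1.34010427e+00,  2.45802276e-01,  1.55901913e+00,  2.02705023e-06,
        1.33871159e+00, -1.74091555e-01]), 'qvel': array([-1.20856332e-04,  3.34332935e-05, -1.20106139e-03,  8.59433086e-04,
        1.63310625e-03,  1.77250954e-03]), 'joint_torque': array([ 2.91090859e-03, -4.29501379e+01, -3.26128364e+01,  9.94450943e-05,
        5.34920357e-03, -3.01631829e-06]), 'position': array([ 0.25586341, -0.59691185,  0.23018512]), 'orientation': array([ 9.79588182e-01,  2.01012568e-01, -2.64667710e-05, -9.69813293e-04]), 'contact_force': array([-0.53362466,  0.15479309,  0.52603018]), 'moment': array([ 0.00727984, -0.0085741 , -0.04336713]), 'gripper_width': 1.0011380141486415}
side {'fx': 492.1561021081498, 'fy': 492.1561021081498, 'cx': 278.7707621522509, 'cy': 210.56719947044982, 'k1': -0.08932364465123459, 'extrinsics': array([[-0.97887928, -0.13822441,  0.15062989,  0.27494646],
       [-0.20381172,  0.71748288, -0.66609241,  0.80730497],
       [-0.01600414, -0.6827242 , -0.73050088,  0.97032118],
       [ 0.        ,  0.        ,  0.        ,  1.        ]])}
top {'fx': 444.5375154688382, 'fy': 444.5375154688382, 'cx': 282.030788713884, 'cy': 212.08901361031158, 'k1': -0.12198623542578824, 'extrinsics': array([[-1.66981527e-04, -9.97839306e-01,  6.57015393e-02,
         3.74242570e-01],
       [-9.99767507e-01, -1.25005002e-03, -2.15260063e-02,
        -1.94350372e-02],
       [ 2.15616254e-02, -6.56898586e-02, -9.97607106e-01,
         1.22812241e+00],
       [ 0.00000000e+00,  0.00000000e+00,  0.00000000e+00,
         1.00000000e+00]])}
```

View pics/top0.png

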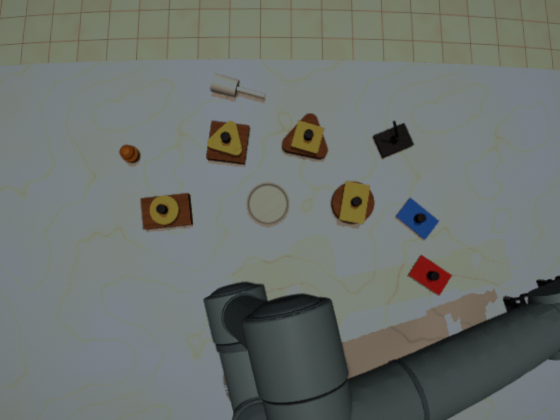

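View pics/side0.png

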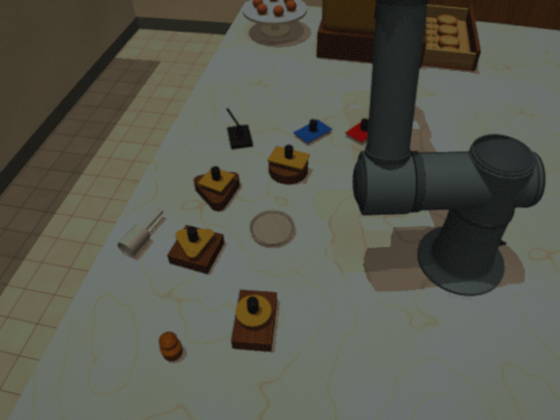

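Top view: the square canister carries the triangle lid (228,142), and the triangle canister carries the square lid (307,137). The round canister carries the oblong lid (353,202), and the oblong canister carries the round lid (165,210). The dish is at (268,204) and the stopper at (129,153). Look-alikes of the oblong lid are the blue plate (418,218), the red plate (431,275) and a dark scraper-like piece (393,140). The yellow plate on the round canister fits the oblong_lid description. I'll check crops next.

```bash
python3 - <<'E'
import cv2,numpy as np
t=cv2.imread("pics/top0.png");s=cv2.imread("pics/side0.png")
a=cv2.resize(t[100:250,120:400],None,fx=2.8,fy=2.8,interpolation=cv2.INTER_CUBIC)
a=cv2.convertScaleAbs(a,alpha=1.3,beta=15)
cv2.imwrite("pics/topc.png",a)
b=cv2.resize(s[130:360,130:330],None,fx=2.6,fy=2.6,interpolation=cv2.INTER_CUBIC)
cv2.imwrite("pics/sidec.png",cv2.convertScaleAbs(b,alpha=1.3,beta=15))
E
```

```text
(no output)
```

View pics/topc.png

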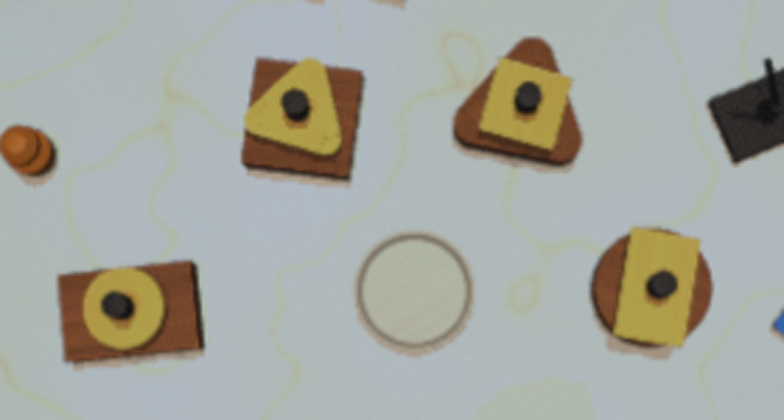

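View pics/sidec.png

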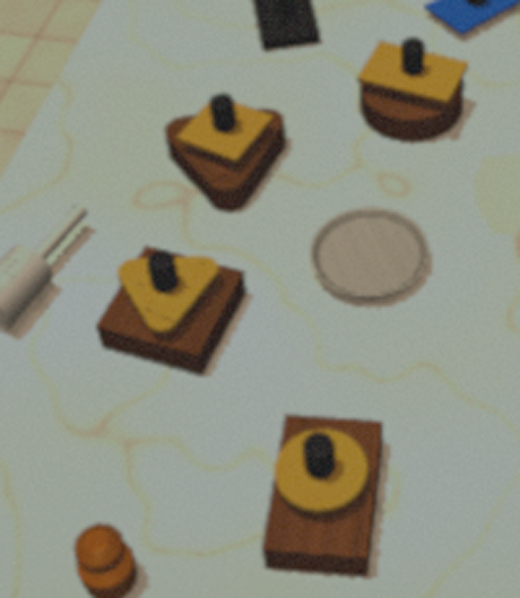

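```bash
cat > h.py <<'E'
import cv2,numpy as np
from scipy.optimize import minimize
from bench import ctrl
INF={n:ctrl.camera_info(n) for n in("side","top")}
def proj(n,P):
    c=INF[n];E=c["extrinsics"];p=(np.atleast_2d(P)-E[:3,3])@E[:3,:3]
    s=p[:,:2]/p[:,2:];s=s*(1+c["k1"]*(s**2).sum(1,keepdims=True))
    return s*[c["fx"],c["fy"]]+[c["cx"],c["cy"]]
def ray(n,uv):
    c=INF[n];E=c["extrinsics"];d=(np.array(uv,float)-[c["cx"],c["cy"]])/[c["fx"],c["fy"]]
    s=d.copy()
    for _ in range(20): s=d/(1+c["k1"]*(s@s))
    return E[:3,3],E[:3,:3]@np.array([s[0],s[1],1])
def onplane(n,uv,z):
    o,d=ray(n,uv);return o+d*(z-o[2])/d[2]
def tri(a,b):
    (o,d),(p,e)=ray("top",a),ray("side",b)
    t=np.linalg.lstsq(np.c_[d,-e],p-o,rcond=None)[0]
    A,B=o+d*t[0],p+e*t[1];return (A+B)/2,np.linalg.norm(A-B)
def labels(im): # rgb -> 0 bg,1 brown,2 yellow,3 black
    h=cv2.cvtColor(im,cv2.COLOR_RGB2HSV).astype(int);H,S,V=h[...,0],h[...,1],h[...,2]
    L=np.zeros(im.shape[:2],int)
    L[(S>100)&(H<17)&(V>25)]=1
    L[(S>100)&(H>=17)&(H<35)&(V>70)]=2
    L[(V<50)&(S<=120)]=3
    return L
def circ(r,n=48):
    a=np.arange(n)*2*np.pi/n;return np.c_[r*np.cos(a),r*np.sin(a)]
def rect(a,b):return np.array([[a,b],[-a,b],[-a,-b],[a,-b]])/2
def trng(R,s):
    # rounded: circumscribed hull of 3 circles: inradius s=d/2+r, R=d+r
    d=2*(R-s);r=R-d
    c=d*np.c_[np.cos(np.arange(3)*2*np.pi/3),np.sin(np.arange(3)*2*np.pi/3)]
    p=np.concatenate([ci+circ(r,24) for ci in c]);return cv2.convexHull(p.astype(np.float32))[:,0]
CAN=dict(round=circ(.058),square=rect(.106,.106),oblong=rect(.086,.132),triangle=trng(.071,.046))
LID=dict(round=circ(.039),square=rect(.074,.074),oblong=rect(.068,.106),triangle=trng(.053,.034))
def prism(o,x,y,yaw,z0,z1):
    c,s=np.cos(yaw),np.sin(yaw);q=o@np.array([[c,s],[-s,c]])+[x,y]
    return np.r_[np.c_[q,np.full(len(q),z0)],np.c_[q,np.full(len(q),z1)]]
K=4
def fill(img,n,P,x0,val):
    uv=(proj(n,P)-x0+.5)*K-.5
    cv2.fillConvexPoly(img,np.round(cv2.convexHull(uv.astype(np.float32))*16).astype(np.int32),val,shift=4)
E
python3 - <<'E'
import sys;sys.path.insert(0,'.')
from h import *
for n in("top","side"):
    im=cv2.imread(f"pics/{n}0.png")[:,:,::-1].copy();L=labels(im)
    pal=np.array([[255,255,255],[30,60,120],[0,200,240],[0,0,0]],np.uint8)
    o=pal[L]; 
    c=o[100:250,120:400] if n=="top" else o[130:360,130:330]
    cv2.imwrite(f"pics/lab_{n}.png",cv2.resize(c,None,fx=2.6,fy=2.6,interpolation=cv2.INTER_NEAREST))
for u in [(225,136),(308,134)]: print(onplane("top",u,.09))
E
```

```text
[0.64751598 0.10447078 0.09      ]
[ 0.6536062  -0.11184555  0.09      ]
```

View pics/lab_top.png

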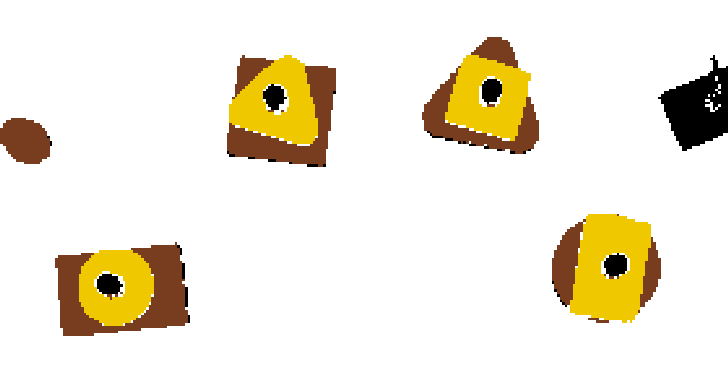

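View pics/lab_side.png

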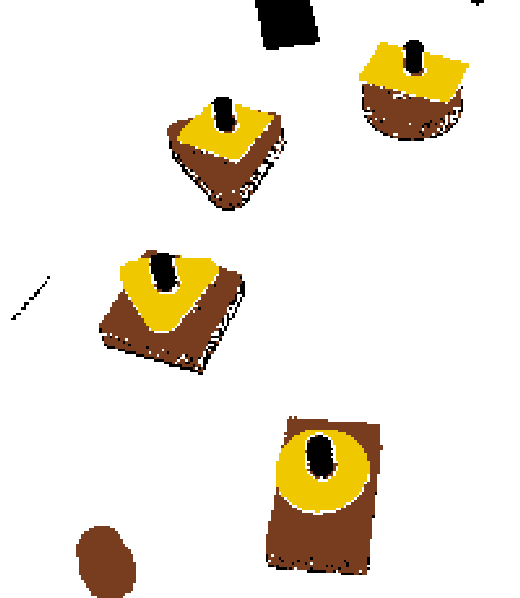

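```bash
cat >> h.py <<'E'
def fit(ims,can,lid,guess,cams=("top","side"),half=.11):
    data={}
    for n in cams:
        L=labels(ims[n]);c=proj(n,[*guess[:2],.04])[0];r=55
        x0=np.maximum(np.round(c).astype(int)-r,0)
        l=L[x0[1]:x0[1]+2*r,x0[0]:x0[0]+2*r]
        l=cv2.resize(l.astype(np.uint8),None,fx=K,fy=K,interpolation=cv2.INTER_NEAREST)
        # keep only components connected to the object
        m=(l>0).astype(np.uint8);k,cc,st,_=cv2.connectedComponentsWithStats(cv2.dilate(m,np.ones((9,9),np.uint8)))
        ci=((c-x0)*K).astype(int);sub=cc[ci[1]-20:ci[1]+20,ci[0]-20:ci[0]+20];sub=sub[sub>0]
        lab=np.bincount(sub).argmax();l=l*(cc==lab)
        data[n]=(x0,l)
    def cost(p):
        cx,cy,cw,lx,ly,lw,cz,lz=p;t=0
        for n in cams:
            x0,l=data[n];im=np.zeros(l.shape,np.uint8)
            if can:
                fill(im,n,prism(CAN[can],cx,cy,cw,cz-.035,cz),x0,1)
                fill(im,n,prism(circ(.031),cx,cy,0,cz,cz+.015),x0,1)
            if lid:
                fill(im,n,prism(LID[lid],lx,ly,lw,lz-.006,lz),x0,2)
                fill(im,n,prism(circ(.013),lx,ly,0,lz,lz+.036),x0,3)
            if can:t+=((im>0)!=(l>0)).sum()
            if lid:t+=((im==2)!=(l==2)).sum()+((im==3)&(l!=3)).sum()*.3
        return t/K**2
    best=None
    for w1 in (np.arange(4)*np.pi/6 if can and can!="round" else [0]):
        for w2 in (np.arange(6)*np.pi/6 if lid and lid!="round" else [0]):
            p=np.array([*guess[:2],w1,*guess[2:4],w2,guess[4],guess[5]])
            s=np.array([.01,.01,.25,.01,.01,.25,.008,.008])
            r=minimize(cost,p,method="Nelder-Mead",options=dict(initial_simplex=np.r_[[p],p+np.diag(s)],maxfev=180))
            if best is None or r.fun<best.fun:best=r
    for k in(1,.5):
        p=best.x;s=np.array([.004,.004,.1,.004,.004,.1,.004,.004])*k
        r=minimize(cost,p,method="Nelder-Mead",options=dict(initial_simplex=np.r_[[p],p+np.diag(s)],maxfev=700))
        if r.fun<best.fun:best=r
    return best.x,best.fun
E
cat > m0.py <<'E'
from h import *
ims={n:cv2.imread(f"pics/{n}0.png")[:,:,::-1].copy() for n in("top","side")}
ov={n:ims[n][:,:,::-1].copy() for n in ims}
for can,lid,uv in [("square","triangle",(228,142)),("triangle","square",(307,137)),("round","oblong",(353,202)),("oblong","round",(165,210))]:
    g=onplane("top",uv,.05)
    x,f=fit(ims,can,lid,[g[0],g[1],g[0],g[1],.035,.056])
    print(can,lid,np.round(x,4),round(f,1),"offset mm",np.round((x[3:5]-x[:2])*1000,1))
# dish: ellipse fit in both views
for n,(u,v),r in(("top",(268,204),24),("side",(272,227),28)):
    pass
E
time python3 m0.py
```

```text
square triangle [ 0.6478  0.1039 -0.0954  0.6483  0.1048  1.7933  0.0367  0.0547] 669.4 offset mm [0.5 0.9]
triangle square [ 0.658  -0.1128 -0.1884  0.6556 -0.1135  1.2735  0.036   0.0566] 561.7 offset mm [-2.4 -0.7]
round oblong [ 0.4809 -0.2396  0.0592  0.4783 -0.2381  1.3871  0.0381  0.0551] 506.3 offset mm [-2.6  1.5]
oblong round [0.4571 0.2698 0.1296 0.4581 0.2693 0.0521 0.0306 0.0576] 623.4 offset mm [ 0.9 -0.5]
real	0m54.803s
user	0m50.333s
sys	0m0.440s
```

```bash
cat > ov.py <<'E'
from h import *
ov={n:cv2.resize(cv2.imread(f"pics/{n}0.png"),None,fx=3,fy=3,interpolation=cv2.INTER_CUBIC) for n in("top","side")}
R=[("square","triangle",[0.6478,0.1039,-0.0954,0.6483,0.1048,1.7933]),("triangle","square",[0.658,-0.1128,-0.1884,0.6556,-0.1135,1.2735]),
("round","oblong",[0.4809,-0.2396,0,0.4783,-0.2381,1.3871]),("oblong","round",[0.4571,0.2698,0.1296,0.4581,0.2693,0])]
for n in ov:
    def d(P,c):
        uv=(proj(n,P)+.5)*3-.5;cv2.polylines(ov[n],[cv2.convexHull(uv.astype(np.float32)).astype(np.int32)],True,c,1)
    for c,l,x in R:
        d(prism(CAN[c],*x[:3],0,.035),(255,255,0));d(prism(LID[l],*x[3:6],.05,.056),(0,0,255));d(prism(circ(.013),*x[3:5],0,.056,.092),(255,0,255))
    # dish: rim z=.016 r=.06 / bottom
    g=onplane("top",(268,204),.016)[:2]
    D=globals().get('D',g);d(prism(circ(.06),*D,0,.016,.016),(0,160,0))
print(g)
cv2.imwrite("pics/ovt.png",ov["top"][300:720,390:1170]);cv2.imwrite("pics/ovs.png",ov["side"][420:1020,420:1000])
E
python3 ov.py
```

```text
[ 0.47619598 -0.00720895]
```

View pics/ovt.png

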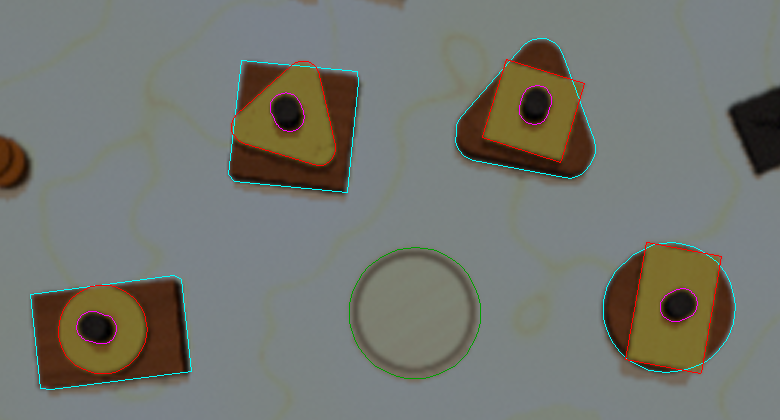

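View pics/ovs.png

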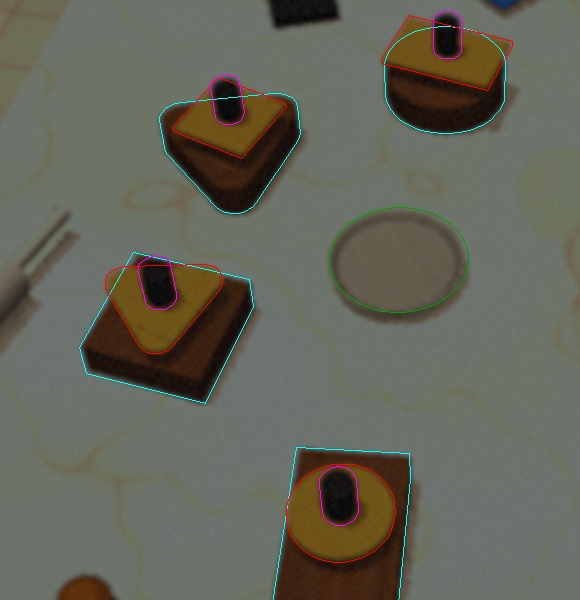

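Overlays agree in both views, and the free-height fits gave plate tops at 55–58 mm (56 expected) and body tops at 31–38 mm (35 expected). The dish centre is about (0.476, -0.007). The oblong lid sits at (0.478, -0.238) on the round canister. First I turn the tool square to the world (+0.405 about tool z).

```bash
python3 -m crank '{"twist":[[0,0,0.135],[0,0,0.135],[0,0,0.135],[0,0,0]],"travel":[[0,0,0],[0,0,0],[0,0,0],[0,0,0]],"hand":[0.0854,0.0854,0.0854,0.0854]}'
```

```text
clock: 0.6
position: [0.2559, -0.5972, 0.2307]
orientation: [1.0, 0.001, -0.0, -0.0]
contact_force: [-0.2, 0.5, -0.7]
gripper_width: 1.004
```

```bash
python3 -m crank '{"twist":[[0,0,0],[0,0,0],[0,0,0],[0,0,0],[0,0,0],[0,0,0],[0,0,0],[0,0,0]],"travel":[[0.015,-0.025,0],[0.035,-0.055,0.01],[0.035,-0.055,0.02],[0.035,-0.055,0.02],[0.035,-0.055,0.02],[0.035,-0.055,0.02],[0.022,-0.04,0.01],[0.01,-0.019,0]],"hand":[0.0854,0.0854,0.0854,0.0854,0.0854,0.0854,0.0854,0.0854]}'
python3 -m crank '{"twist":[[0,0,0]],"travel":[[0,0,0]],"hand":[0.0854]}'
```

```text
clock: 1.6
position: [0.4647, -0.2569, 0.1371]
orientation: [1.0, 0.002, -0.001, -0.001]
contact_force: [-0.5, -0.3, -1.1]
gripper_width: 1.0
clock: 1.72
position: [0.4649, -0.2584, 0.1382]
orientation: [1.0, 0.002, -0.0, -0.0]
contact_force: [0.5, -0.3, -0.5]
gripper_width: 1.001
```

```bash
python3 -m crank '{"twist":[[0,0,0],[0,0,0]],"travel":[[0.0134,-0.0204,0],[0,0,0]],"hand":[0.0854,0.0854]}'; python3 - <<'E'
from h import *
o=ctrl.get_obs();print(o["position"])
for n in("top","side"):
    cv2.imwrite(f"pics/a_{n}.png",ctrl.read_camera(n)[:,:,::-1])
a=cv2.imread("pics/a_side.png")[90:240,200:400];b=cv2.imread("pics/a_top.png")[130:280,280:480]
cv2.imwrite("pics/a.png",cv2.resize(np.vstack([a,b]),None,fx=2,fy=2,interpolation=cv2.INTER_CUBIC))
E
```

```text
clock: 1.98
position: [0.4781, -0.2395, 0.1386]
orientation: [1.0, 0.001, 0.0, 0.0]
contact_force: [-0.6, 0.1, 0.1]
gripper_width: 0.999
[ 0.47805055 -0.23954271  0.13860943]
```

View pics/a.png

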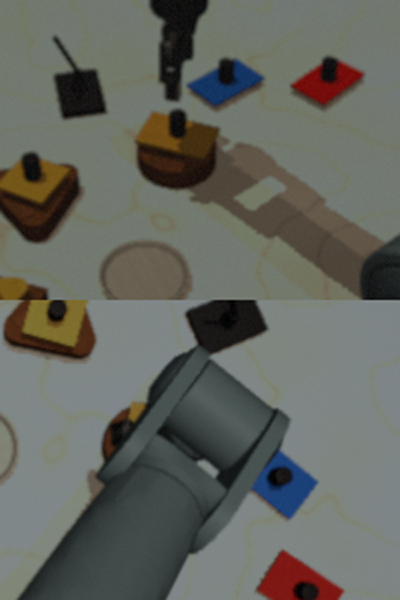

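The side view shows the gripper straight above the knob of the yellow oblong lid; the blue and red plates stand clear. I descend to TCP z of about 0.063 and close.

```bash
python3 -m crank '{"twist":[[0,0,0],[0,0,0],[0,0,0],[0,0,0],[0,0,0]],"travel":[[0,0,0.02],[0,0,0.03],[0,0,0.018],[0,0,0.007],[0,0,0]],"hand":[0.0854,0.0854,0.0854,0.0854,0.0854]}' && python3 -m crank '{"twist":[[0,0,0],[0,0,0],[0,0,0],[0,0,0],[0,0,0],[0,0,0]],"travel":[[0,0,0],[0,0,0],[0,0,0],[0,0,0],[0,0,0],[0,0,0]],"hand":[0.015,0.015,0.015,0.015,0.015,0.015]}'
```

```text
clock: 2.7
position: [0.4779, -0.2397, 0.0635]
orientation: [1.0, -0.0, -0.0, 0.0]
contact_force: [0.8, -0.4, 0.2]
gripper_width: 0.998
clock: 3.45
position: [0.4784, -0.2397, 0.0641]
orientation: [1.0, -0.0, 0.0, 0.0]
contact_force: [0.8, 0.4, 5.3]
gripper_width: 0.287
```

```bash
python3 -m crank '{"twist":[[0,0,0],[0,0,0],[0,0,0],[0,0,0],[0,0,0]],"travel":[[0,0,-0.01],[0,0,-0.025],[0,0,-0.03],[0,0,-0.015],[0,0,0]],"hand":[0.01,0.01,0.01,0.01,0.01]}'; python3 - <<'E'
from h import *
for n in("top","side"):
    cv2.imwrite(f"pics/b_{n}.png",ctrl.read_camera(n)[:,:,::-1])
a=cv2.imread("pics/b_side.png")[70:240,200:400]
cv2.imwrite("pics/b.png",cv2.resize(a,None,fx=3,fy=3,interpolation=cv2.INTER_CUBIC))
E
```

```text
clock: 4.08
position: [0.4783, -0.2396, 0.1443]
orientation: [1.0, -0.0, 0.001, 0.001]
contact_force: [-1.0, -0.3, -0.4]
gripper_width: 0.284
```

View pics/b.png

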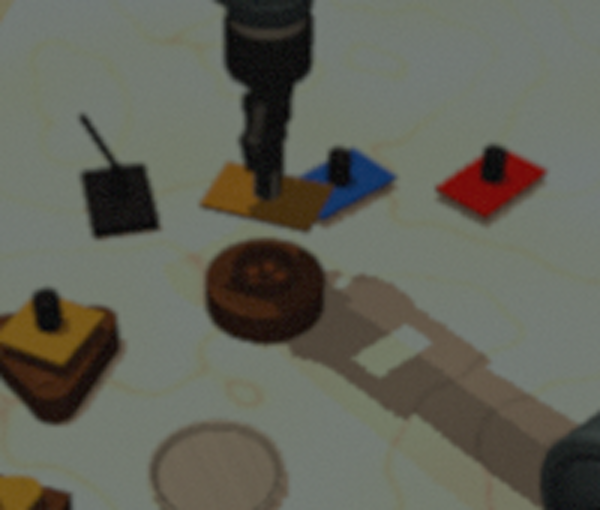

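The lid is lifted level. I move it over the dish.

```bash
python3 -m crank '{"twist":[[0,0,0],[0,0,0],[0,0,0],[0,0,0],[0,0,0],[0,0,0],[0,0,0],[0,0,0]],"travel":[[0,-0.015,0],[0,-0.035,0],[0,-0.045,0],[0,-0.045,0],[0,-0.045,0],[-0.002,-0.033,0],[0,-0.015,0],[0,0,0]],"hand":[0.01,0.01,0.01,0.01,0.01,0.01,0.01,0.01]}'
```

```text
clock: 5.18
position: [0.4756, -0.0057, 0.143]
orientation: [1.0, 0.001, -0.0, 0.0]
contact_force: [0.3, -0.1, -0.5]
gripper_width: 0.287
```

```bash
python3 -m crank '{"twist":[[0,0,0],[0,0,0],[0,0,0],[0,0,0],[0,0,0],[0,0,0],[0,0,0]],"travel":[[0,0,0.02],[0,0,0.035],[0,0,0.03],[0,0,0.015],[0,0,0.006],[0,0,0.003],[0,0,0]],"hand":[0.01,0.01,0.01,0.01,0.01,0.01,0.01]}'
```

```text
clock: 6.05
position: [0.4767, -0.0066, 0.0352]
orientation: [1.0, -0.0, 0.001, 0.0]
contact_force: [0.6, -0.0, -1.7]
gripper_width: 0.287
```

```bash
python3 -m crank '{"twist":[[0,0,0],[0,0,0],[0,0,0]],"travel":[[0,0,0.0015],[0,0,0.0010],[0,0,0]],"hand":[0.01,0.01,0.01]}'
```

```text
clock: 6.42
position: [0.4762, -0.0064, 0.0322]
orientation: [1.0, -0.0, 0.0, 0.0]
contact_force: [-0.6, 0.6, -0.3]
gripper_width: 0.286
```

```bash
python3 -m crank '{"twist":[[0,0,0],[0,0,0],[0,0,0],[0,0,0],[0,0,0]],"travel":[[0,0,0],[0,0,0],[0,0,0],[0,0,0],[0,0,0]],"hand":[0.03,0.04,0.07,0.085,0.085]}' && python3 -m crank '{"twist":[[0,0,0],[0,0,0],[0,0,0],[0,0,0],[0,0,0]],"travel":[[0,0,-0.02],[0,0,-0.04],[0,0,-0.04],[0,0,-0.02],[0,0,0]],"hand":[0.085,0.085,0.085,0.085,0.085]}';  python3 - <<'E'
from h import *
for n in("top","side"):
    cv2.imwrite(f"pics/c_{n}.png",ctrl.read_camera(n)[:,:,::-1])
a=cv2.imread("pics/c_side.png")[70:240,200:400]
cv2.imwrite("pics/c.png",cv2.resize(cv2.imread("pics/c_side.png")[100:350,130:400],None,fx=2.2,fy=2.2,interpolation=cv2.INTER_CUBIC))
E
```

```text
clock: 7.05
position: [0.476, -0.0064, 0.032]
orientation: [1.0, -0.0, 0.0, -0.0]
contact_force: [-0.0, 0.2, 0.3]
gripper_width: 0.998
clock: 7.68
position: [0.4772, -0.0067, 0.1537]
orientation: [1.0, -0.0, 0.002, 0.001]
contact_force: [0.0, 0.1, -0.3]
gripper_width: 0.999
```

View pics/c.png

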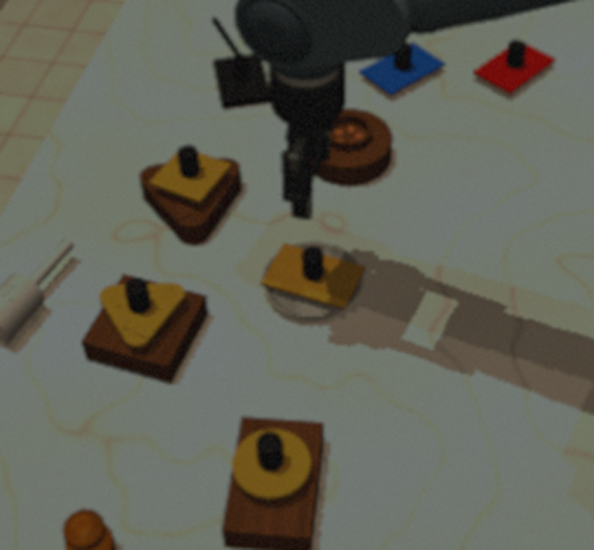

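The oblong lid stands level in the dish. Next is the round lid on the oblong canister (0.458, 0.269).

```bash
python3 -m crank '{"twist":[[0,0,0],[0,0,0],[0,0,0],[0,0,0],[0,0,0],[0,0,0],[0,0,0],[0,0,0]],"travel":[[0,-0.02,0],[-0.003,-0.045,0],[-0.003,-0.05,0],[-0.004,-0.05,0],[-0.004,-0.05,0],[-0.003,-0.04,0],[-0.002,-0.021,0],[0,0,0]],"hand":[0.085,0.085,0.085,0.085,0.085,0.085,0.085,0.085]}'
```

```text
clock: 8.78
position: [0.4558, 0.2703, 0.1501]
orientation: [1.0, 0.001, -0.002, 0.001]
contact_force: [-0.1, -0.9, 0.3]
gripper_width: 0.997
```

Down by 86 mm, with +2 mm in x.

```bash
python3 -m crank '{"twist":[[0,0,0],[0,0,0],[0,0,0],[0,0,0],[0,0,0],[0,0,0]],"travel":[[0.002,0,0.02],[0,0,0.03],[0,0,0.02],[0,0,0.01],[0,0,0.006],[0,0,0]],"hand":[0.085,0.085,0.085,0.085,0.085,0.085]}'
```

```text
clock: 9.52
position: [0.4592, 0.2694, 0.066]
orientation: [1.0, -0.0, -0.0, 0.0]
contact_force: [-0.3, -0.3, -0.3]
gripper_width: 1.003
```

```bash
python3 -m crank '{"twist":[[0,0,0],[0,0,0],[0,0,0],[0,0,0],[0,0,0],[0,0,0]],"travel":[[0,0,0],[0,0,0],[0,0,0],[0,0,0],[0,0,0],[0,0,0]],"hand":[0.01,0.01,0.01,0.01,0.01,0.01]}'
```

```text
clock: 10.28
position: [0.4595, 0.2699, 0.0666]
orientation: [1.0, -0.0, 0.001, -0.0]
contact_force: [-1.4, 0.3, 5.5]
gripper_width: 0.28
```

```bash
python3 -m crank '{"twist":[[0,0,0],[0,0,0],[0,0,0],[0,0,0],[0,0,0],[0,0,0],[0,0,0],[0,0,0]],"travel":[[0,0,-0.01],[0,0,-0.025],[0,0,-0.03],[0,0.02,-0.015],[0.002,0.045,0],[0.003,0.05,0],[0.003,0.05,0],[0.003,0.05,0]],"hand":[0.01,0.01,0.01,0.01,0.01,0.01,0.01,0.01]}'
```

```text
clock: 11.28
position: [0.4693, 0.0532, 0.1458]
orientation: [1.0, 0.0, -0.0, -0.0]
contact_force: [0.1, 0.0, -0.9]
gripper_width: 0.282
```

```bash
python3 -m crank '{"twist":[[0,0,0],[0,0,0],[0,0,0],[0,0,0],[0,0,0],[0,0,0],[0,0,0],[0,0,0]],"travel":[[0.003,0.05,0],[0.003,0.05,0],[0.003,0.05,0],[0.002,0.05,0],[0,0.05,0],[0,0.034,0],[0,0.01,0],[0,0,0]],"hand":[0.01,0.01,0.01,0.01,0.01,0.01,0.01,0.01]}'
```

```text
clock: 12.28
position: [0.4806, -0.239, 0.1456]
orientation: [1.0, -0.0, -0.0, -0.001]
contact_force: [-0.2, -0.1, -1.1]
gripper_width: 0.282
```

```bash
python3 -m crank '{"twist":[[0,0,0],[0,0,0],[0,0,0],[0,0,0],[0,0,0],[0,0,0]],"travel":[[0,0,0.02],[0,0,0.03],[0,0,0.015],[0,0,0.008],[0,0,0.0045],[0,0,0]],"hand":[0.01,0.01,0.01,0.01,0.01,0.01]}'
```

```text
clock: 13.02
position: [0.4813, -0.2395, 0.0689]
orientation: [1.0, -0.0, 0.0, 0.0]
contact_force: [0.3, -0.4, -1.9]
gripper_width: 0.284
```

```bash
python3 -m crank '{"twist":[[0,0,0],[0,0,0],[0,0,0]],"travel":[[0,0,0.0015],[0,0,0],[0,0,0]],"hand":[0.01,0.01,0.01]}'
```

```text
clock: 13.4
position: [0.4811, -0.2395, 0.0672]
orientation: [1.0, -0.0, 0.0, 0.0]
contact_force: [0.3, -1.4, -1.5]
gripper_width: 0.286
```

Release, rise, and head to the dish (0.476, -0.0065).

```bash
python3 -m crank '{"twist":[[0,0,0],[0,0,0],[0,0,0],[0,0,0],[0,0,0],[0,0,0],[0,0,0],[0,0,0]],"travel":[[0,0,0],[0,0,0],[0,0,0],[0,0,0],[0,0,-0.02],[0,0,-0.04],[0,0,-0.025],[0,0,0]],"hand":[0.03,0.04,0.07,0.085,0.085,0.085,0.085,0.085]}';  python3 - <<'E'
from h import *
cv2.imwrite("pics/d_side.png",ctrl.read_camera("side")[:,:,::-1])
cv2.imwrite("pics/d.png",cv2.resize(cv2.imread("pics/d_side.png")[80:330,130:400],None,fx=2.2,fy=2.2,interpolation=cv2.INTER_CUBIC))
E
```

```text
clock: 14.4
position: [0.4822, -0.2403, 0.1542]
orientation: [1.0, -0.0, 0.002, 0.002]
contact_force: [-0.3, -0.3, -1.1]
gripper_width: 0.994
```

View pics/d.png

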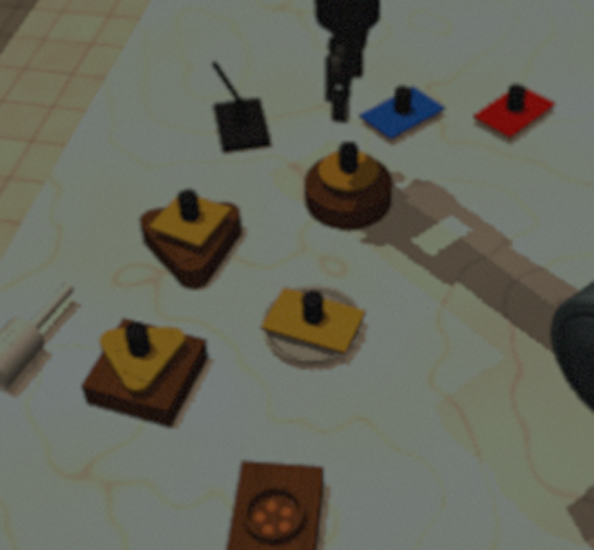

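The round lid lies level on the round canister, and the oblong lid stands in the dish. I pick that one up next.

```bash
python3 -c "
from h import *
print(onplane('side',(255,314.5),.05))"; python3 -m crank '{"twist":[[0,0,0],[0,0,0],[0,0,0],[0,0,0],[0,0,0],[0,0,0],[0,0,0],[0,0,0]],"travel":[[0,-0.015,0],[0,-0.035,0],[-0.002,-0.045,0],[-0.002,-0.045,0],[-0.002,-0.045,0],[0,-0.033,0],[0,-0.016,0],[0,0,0]],"hand":[0.085,0.085,0.085,0.085,0.085,0.085,0.085,0.085]}'
```

```text
[0.45258391 0.27685615 0.05      ]
clock: 15.45
position: [0.4744, -0.0046, 0.1512]
orientation: [1.0, 0.001, -0.001, -0.0]
contact_force: [0.4, 1.0, -0.5]
gripper_width: 0.996
```

The neck of the oblong canister reads a few mm off the fit, so I check it closely with an overlay.

```bash
python3 - <<'E'
from h import *
for n in("top","side"): cv2.imwrite(f"pics/e_{n}.png",ctrl.read_camera(n)[:,:,::-1])
out=[]
for n,c in(("top",(165,210)),("side",(255,317))):
    x0,y0=c[0]-42,c[1]-42
    im=cv2.imread(f"pics/e_{n}.png")[y0:y0+84,x0:x0+84];im=cv2.convertScaleAbs(cv2.resize(im,None,fx=4.7,fy=4.7,interpolation=cv2.INTER_CUBIC),alpha=1.5,beta=20)
    def d(P,col):
        uv=(proj(n,P)+.5-[x0,y0])*4.7-.5;cv2.polylines(im,[uv.astype(np.int32)],True,col,1)
    C=(.4571,.2698)
    d(np.c_[circ(.031)+C,np.full(48,.05)],(0,255,0));d(np.c_[circ(.026)+C,np.full(48,.05)],(255,255,0))
    d(prism(CAN["oblong"],*C,.1296,.035,.035)[:4],(255,0,255))
    out.append(im)
cv2.imwrite("pics/e.png",np.hstack(out))
E
```

```text
(no output)
```

View pics/e.png

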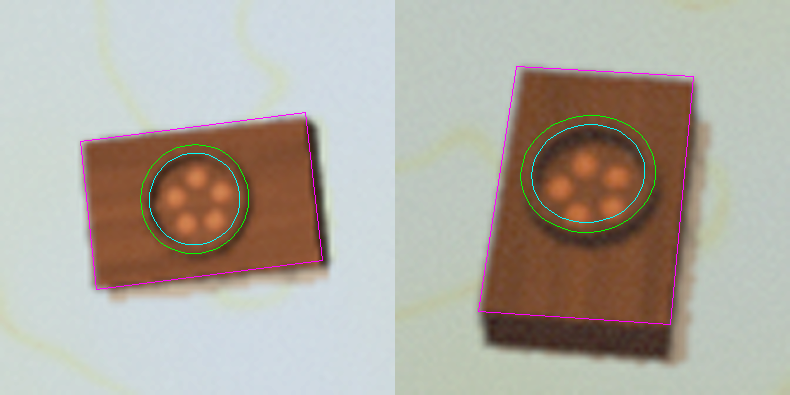

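The overlay ring matches the neck mouth in both views; my rough reading had included the shaded neck wall, so the fit stands. Now down to the dish lid.

```bash
python3 -m crank '{"twist":[[0,0,0],[0,0,0],[0,0,0],[0,0,0],[0,0,0],[0,0,0],[0,0,0]],"travel":[[0.002,0.002,0.02],[0,0,0.035],[0,0,0.03],[0,0,0.02],[0,0,0.009],[0,0,0.003],[0,0,0]],"hand":[0.085,0.085,0.085,0.085,0.085,0.085,0.085]}'
```

```text
clock: 16.42
position: [0.4776, -0.0078, 0.0356]
orientation: [1.0, -0.0, 0.001, 0.0]
contact_force: [0.5, -0.2, 0.1]
gripper_width: 0.994
```

```bash
python3 -m crank '{"twist":[[0,0,0],[0,0,0],[0,0,0],[0,0,0],[0,0,0],[0,0,0]],"travel":[[0,0,0],[0,0,0],[0,0,0],[0,0,0],[0,0,0],[0,0,0]],"hand":[0.01,0.01,0.01,0.01,0.01,0.01]}'
```

```text
clock: 17.18
position: [0.4773, -0.0073, 0.0354]
orientation: [1.0, -0.0, 0.0, -0.0]
contact_force: [-1.8, 1.1, 4.9]
gripper_width: 0.283
```

```bash
python3 -m crank '{"twist":[[0,0,0],[0,0,0],[0,0,0],[0,0,0],[0,0,0],[0,0,0]],"travel":[[0,0,-0.01],[0,0,-0.025],[0,0,-0.035],[0,0,-0.03],[0,0,-0.012],[0,0,0]],"hand":[0.01,0.01,0.01,0.01,0.01,0.01]}'
```

```text
clock: 17.92
position: [0.4772, -0.0074, 0.1473]
orientation: [1.0, -0.0, 0.001, 0.0]
contact_force: [-0.4, -0.1, -1.7]
gripper_width: 0.283
```

```bash
python3 -m crank '{"twist":[[0,0,0],[0,0,0],[0,0,0],[0,0,0],[0,0,0],[0,0,0],[0,0,0],[0,0,0]],"travel":[[0,-0.02,0],[-0.003,-0.045,0],[-0.003,-0.05,0],[-0.004,-0.05,0],[-0.004,-0.05,0],[-0.003,-0.04,0],[-0.002,-0.022,0],[0,0,0]],"hand":[0.01,0.01,0.01,0.01,0.01,0.01,0.01,0.01]}'
```

```text
clock: 18.92
position: [0.4566, 0.2704, 0.145]
orientation: [1.0, 0.001, -0.002, 0.001]
contact_force: [1.0, -0.5, -1.3]
gripper_width: 0.279
```

```bash
python3 -m crank '{"twist":[[0,0,0],[0,0,0],[0,0,0],[0,0,0],[0,0,0],[0,0,0]],"travel":[[0,0,0.02],[0,0,0.03],[0,0,0.015],[0,0,0.008],[0,0,0.003],[0,0,0]],"hand":[0.01,0.01,0.01,0.01,0.01,0.01]}'
```

```text
clock: 19.68
position: [0.4586, 0.2697, 0.0715]
orientation: [1.0, -0.0, 0.0, -0.0]
contact_force: [0.5, -1.0, -0.8]
gripper_width: 0.281
```

```bash
python3 -m crank '{"twist":[[0,0,0],[0,0,0],[0,0,0]],"travel":[[-0.001,0,0.0025],[0,0,0.001],[0,0,0]],"hand":[0.01,0.01,0.01]}'
```

```text
clock: 20.05
position: [0.4571, 0.2697, 0.0676]
orientation: [1.0, -0.0, 0.0, -0.0]
contact_force: [-0.9, -0.1, -1.7]
gripper_width: 0.284
```

```bash
python3 -m crank '{"twist":[[0,0,0],[0,0,0],[0,0,0],[0,0,0],[0,0,0],[0,0,0],[0,0,0],[0,0,0]],"travel":[[0,0,0],[0,0,0],[0,0,0],[0,0,0],[0,0,-0.02],[0,0,-0.04],[0,0,-0.025],[0,0,0]],"hand":[0.03,0.04,0.07,0.085,0.085,0.085,0.085,0.085]}';  python3 - <<'E'
from h import *
cv2.imwrite("pics/f_side.png",ctrl.read_camera("side")[:,:,::-1])
cv2.imwrite("pics/f.png",cv2.resize(cv2.imread("pics/f_side.png")[120:370,130:400],None,fx=2.2,fy=2.2,interpolation=cv2.INTER_CUBIC))
E
```

```text
clock: 21.05
position: [0.4586, 0.2702, 0.1547]
orientation: [1.0, -0.0, 0.002, -0.001]
contact_force: [0.2, 0.0, 0.2]
gripper_width: 0.996
```

View pics/f.png

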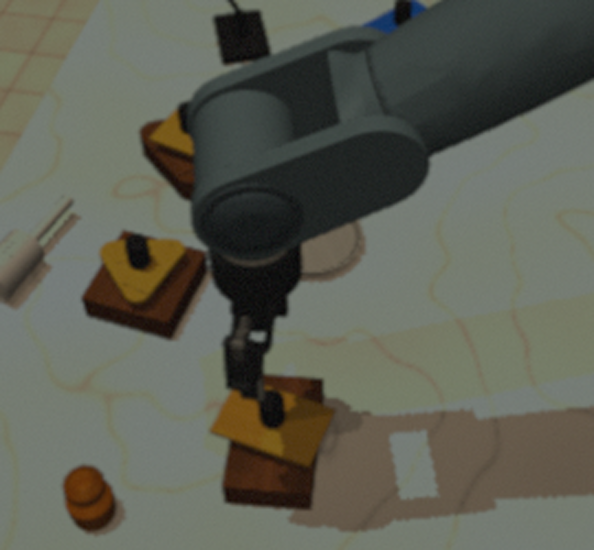

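The oblong lid lies flat on its canister, with the stopper untouched. Next I move to the square lid on the triangle canister (0.6556, -0.1135).

```bash
python3 -m crank '{"twist":[[0,0,0],[0,0,0],[0,0,0],[0,0,0],[0,0,0],[0,0,0],[0,0,0],[0,0,0]],"travel":[[0.01,0.02,0],[0.02,0.04,0],[0.022,0.045,0],[0.022,0.045,0],[0.022,0.045,0],[0.022,0.045,0],[0.022,0.045,0],[0.022,0.045,0]],"hand":[0.085,0.085,0.085,0.085,0.085,0.085,0.085,0.085]}';python3 -m crank '{"twist":[[0,0,0],[0,0,0],[0,0,0]],"travel":[[0.022,0.035,0],[0.012,0.018,0],[0,0,0]],"hand":[0.085,0.085,0.085]}'
```

```text
clock: 22.1
position: [0.6184, -0.0617, 0.1499]
orientation: [1.0, -0.0, -0.002, -0.001]
contact_force: [0.6, -0.1, 0.0]
gripper_width: 0.994
clock: 22.48
position: [0.6523, -0.1143, 0.15]
orientation: [1.0, -0.001, -0.002, -0.001]
contact_force: [-0.1, -1.0, -0.3]
gripper_width: 0.993
```

```bash
python3 -m crank '{"twist":[[0,0,0],[0,0,0],[0,0,0],[0,0,0],[0,0,0],[0,0,0]],"travel":[[0.003,-0.001,0.02],[0,0,0.03],[0,0,0.02],[0,0,0.01],[0,0,0.005],[0,0,0]],"hand":[0.085,0.085,0.085,0.085,0.085,0.085]}'
```

```text
clock: 23.22
position: [0.6563, -0.1124, 0.0679]
orientation: [1.0, -0.0, 0.0, 0.0]
contact_force: [-0.1, 0.5, 1.0]
gripper_width: 0.992
```

```bash
python3 -m crank '{"twist":[[0,0,0],[0,0,0],[0,0,0],[0,0,0],[0,0,0],[0,0,0]],"travel":[[0,0,0],[0,0,0],[0,0,0],[0,0,0],[0,0,0],[0,0,0]],"hand":[0.01,0.01,0.01,0.01,0.01,0.01]}'
```

```text
clock: 23.98
position: [0.6564, -0.1126, 0.0681]
orientation: [1.0, -0.0, 0.0, 0.0]
contact_force: [0.3, -0.1, 3.8]
gripper_width: 0.285
```

```bash
python3 -m crank '{"twist":[[0,0,0],[0,0,0],[0,0,0],[0,0,0],[0,0,0]],"travel":[[0,0,-0.01],[0,0,-0.025],[0,0,-0.03],[0,0,-0.015],[0,0,0]],"hand":[0.01,0.01,0.01,0.01,0.01]}'
```

```text
clock: 24.6
position: [0.6565, -0.1125, 0.1485]
orientation: [1.0, -0.0, 0.001, 0.0]
contact_force: [0.4, -0.6, -1.9]
gripper_width: 0.284
```

```bash
python3 -m crank '{"twist":[[0,0,0],[0,0,0],[0,0,0],[0,0,0],[0,0,0],[0,0,0],[0,0,0]],"travel":[[-0.02,-0.011,0],[-0.036,-0.022,0],[-0.038,-0.022,0],[-0.038,-0.022,0],[-0.034,-0.02,0],[-0.014,-0.009,0],[0,0,0]],"hand":[0.01,0.01,0.01,0.01,0.01,0.01,0.01]}'
```

```text
clock: 25.48
position: [0.4755, -0.006, 0.1469]
orientation: [1.0, 0.0, -0.0, -0.0]
contact_force: [-0.4, 0.3, -1.3]
gripper_width: 0.287
```

```bash
python3 -m crank '{"twist":[[0,0,0],[0,0,0],[0,0,0],[0,0,0],[0,0,0],[0,0,0],[0,0,0]],"travel":[[0,0,0.02],[0,0,0.035],[0,0,0.03],[0,0,0.015],[0,0,0.006],[0,0,0.003],[0,0,0]],"hand":[0.01,0.01,0.01,0.01,0.01,0.01,0.01]}'
```

```text
clock: 26.35
position: [0.4768, -0.0066, 0.0392]
orientation: [1.0, -0.0, 0.001, 0.0]
contact_force: [-0.5, -0.7, -2.1]
gripper_width: 0.288
```

```bash
python3 -m crank '{"twist":[[0,0,0],[0,0,0],[0,0,0]],"travel":[[0,0,0.0015],[0,0,0.0007],[0,0,0]],"hand":[0.01,0.01,0.01]}'
```

```text
clock: 26.72
position: [0.4761, -0.0064, 0.0364]
orientation: [1.0, -0.0, 0.0, 0.0]
contact_force: [-0.2, 0.0, -1.4]
gripper_width: 0.282
```

```bash
python3 -m crank '{"twist":[[0,0,0],[0,0,0],[0,0,0],[0,0,0],[0,0,0],[0,0,0],[0,0,0],[0,0,0]],"travel":[[0,0,0],[0,0,0],[0,0,0],[0,0,0],[0,0,-0.02],[0,0,-0.045],[0,0,-0.045],[0,0,-0.01]],"hand":[0.03,0.04,0.07,0.085,0.085,0.085,0.085,0.085]}';  python3 - <<'E'
from h import *
for n in("top","side"): cv2.imwrite(f"pics/g_{n}.png",ctrl.read_camera(n)[:,:,::-1])
cv2.imwrite("pics/g.png",cv2.resize(cv2.imread("pics/g_side.png")[110:360,130:400],None,fx=2.2,fy=2.2,interpolation=cv2.INTER_CUBIC))
E
```

```text
clock: 27.72
position: [0.478, -0.0068, 0.1598]
orientation: [1.0, -0.0, 0.003, 0.001]
contact_force: [-0.0, -0.4, -0.8]
gripper_width: 0.995
```

View pics/g.png

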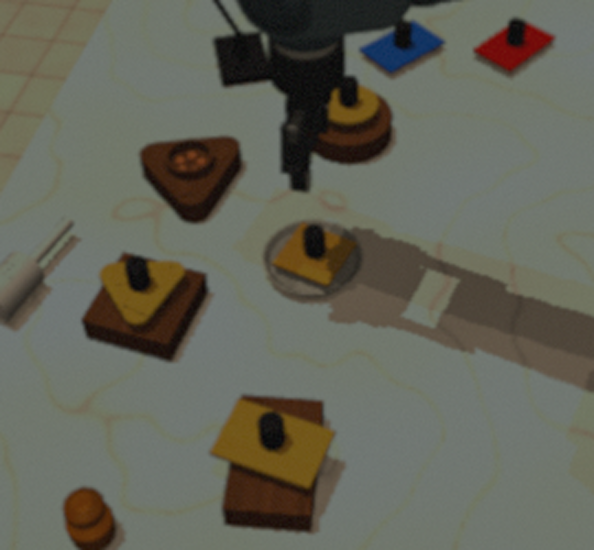

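The square lid stands in the dish. Now the triangle lid at (0.648, 0.105).

```bash
python3 -m crank '{"twist":[[0,0,0],[0,0,0],[0,0,0],[0,0,0],[0,0,0],[0,0,0],[0,0,0]],"travel":[[0.018,-0.012,0],[0.036,-0.024,0],[0.038,-0.025,0],[0.038,-0.025,0],[0.028,-0.018,0],[0.012,-0.008,0],[0,0,0]],"hand":[0.085,0.085,0.085,0.085,0.085,0.085,0.085]}'
```

```text
clock: 28.7
position: [0.6453, 0.1056, 0.1546]
orientation: [1.0, 0.0, -0.001, 0.0]
contact_force: [-0.4, -0.5, 0.5]
gripper_width: 0.995
```

```bash
python3 -m crank '{"twist":[[0,0,0],[0,0,0],[0,0,0],[0,0,0],[0,0,0],[0,0,0]],"travel":[[0.002,0,0.02],[0,0,0.03],[0,0,0.02],[0,0,0.01],[0,0,0.009],[0,0,0]],"hand":[0.085,0.085,0.085,0.085,0.085,0.085]}'
```

```text
clock: 29.45
position: [0.6479, 0.1056, 0.0671]
orientation: [1.0, -0.0, -0.0, -0.0]
contact_force: [0.4, -0.0, -0.7]
gripper_width: 0.997
```

```bash
python3 -m crank '{"twist":[[0,0,0],[0,0,0],[0,0,0],[0,0,0],[0,0,0],[0,0,0]],"travel":[[0,0,0],[0,0,0],[0,0,0],[0,0,0],[0,0,0],[0,0,0]],"hand":[0.01,0.01,0.01,0.01,0.01,0.01]}'
```

```text
clock: 30.2
position: [0.6485, 0.1056, 0.068]
orientation: [1.0, -0.0, 0.001, -0.0]
contact_force: [-0.3, 0.2, 4.6]
gripper_width: 0.283
```

```bash
python3 -m crank '{"twist":[[0,0,0],[0,0,0],[0,0,0],[0,0,0],[0,0,0]],"travel":[[0,0,-0.01],[0,0,-0.025],[0,0,-0.03],[0,0,-0.015],[0,0,0]],"hand":[0.01,0.01,0.01,0.01,0.01]}'
```

```text
clock: 30.82
position: [0.6485, 0.1057, 0.1483]
orientation: [1.0, -0.0, 0.001, -0.0]
contact_force: [-0.2, -0.2, -2.2]
gripper_width: 0.282
```

```bash
python3 -m crank '{"twist":[[0,0,0],[0,0,0],[0,0,0],[0,0,0],[0,0,0],[0,0,0],[0,0,0]],"travel":[[0,0.02,0],[0.002,0.045,0],[0.002,0.048,0],[0.002,0.048,0],[0.002,0.037,0],[0.001,0.02,0],[0,0,0]],"hand":[0.01,0.01,0.01,0.01,0.01,0.01,0.01]}'; python3 - <<'E'
from h import *
out=[]
C=(.658,-.1128)
for n in("top","side"):
    c=proj(n,[*C,.05])[0].astype(int);x0,y0=c-42
    im=cv2.imread(f"pics/g_{n}.png")[y0:y0+84,x0:x0+84];im=cv2.convertScaleAbs(cv2.resize(im,None,fx=4.7,fy=4.7,interpolation=cv2.INTER_CUBIC),alpha=1.5,beta=20)
    def d(P,col):
        uv=(proj(n,P)+.5-[x0,y0])*4.7-.5;cv2.polylines(im,[uv.astype(np.int32)],True,col,1)
    d(np.c_[circ(.031)+C,np.full(48,.05)],(0,255,0));d(np.c_[circ(.026)+C,np.full(48,.05)],(255,255,0))
    out.append(im)
cv2.imwrite("pics/g2.png",np.hstack(out))
E
```

```text
clock: 31.7
position: [0.6564, -0.1135, 0.1463]
orientation: [1.0, -0.001, -0.001, -0.0]
contact_force: [-0.1, 1.0, -0.7]
gripper_width: 0.281
```

View pics/g2.png

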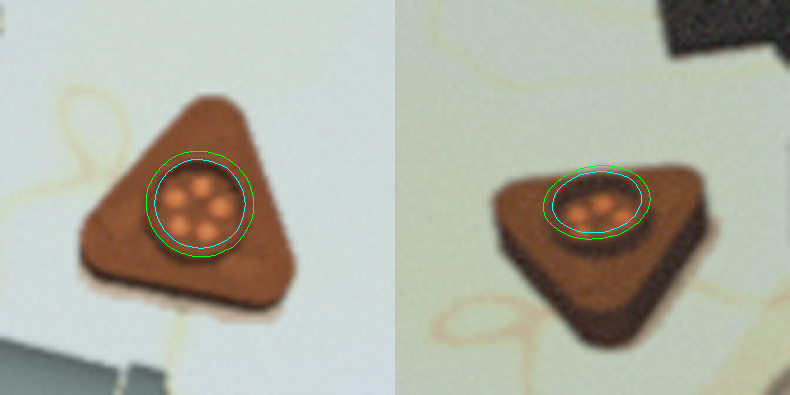

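The rings sit on the mouth of the triangle canister in both views. Lowering.

```bash
python3 -m crank '{"twist":[[0,0,0],[0,0,0],[0,0,0],[0,0,0],[0,0,0],[0,0,0]],"travel":[[0.001,0,0.02],[0,0,0.03],[0,0,0.015],[0,0,0.008],[0,0,0.003],[0,0,0]],"hand":[0.01,0.01,0.01,0.01,0.01,0.01]}'
```

```text
clock: 32.45
position: [0.6585, -0.1125, 0.072]
orientation: [1.0, -0.0, 0.001, 0.0]
contact_force: [-0.5, -0.1, -1.8]
gripper_width: 0.283
```

```bash
python3 -m crank '{"twist":[[0,0,0],[0,0,0],[0,0,0]],"travel":[[0,0,0.0025],[0,0,0.0008],[0,0,0]],"hand":[0.01,0.01,0.01]}'
```

```text
clock: 32.83
position: [0.658, -0.1124, 0.0681]
orientation: [1.0, -0.0, 0.0, 0.0]
contact_force: [-0.2, -0.0, -1.6]
gripper_width: 0.285
```

```bash
python3 -m crank '{"twist":[[0,0,0],[0,0,0],[0,0,0],[0,0,0],[0,0,0],[0,0,0],[0,0,0],[0,0,0]],"travel":[[0,0,0],[0,0,0],[0,0,0],[0,0,0],[0,0,-0.02],[0,0,-0.04],[0,0,-0.025],[0,0,0]],"hand":[0.03,0.04,0.07,0.085,0.085,0.085,0.085,0.085]}';python3 -m crank '{"twist":[[0,0,0],[0,0,0],[0,0,0],[0,0,0],[0,0,0],[0,0,0],[0,0,0]],"travel":[[-0.02,-0.011,0],[-0.036,-0.022,0],[-0.038,-0.022,0],[-0.038,-0.022,0],[-0.034,-0.02,0],[-0.015,-0.009,0],[0,0,0]],"hand":[0.085,0.085,0.085,0.085,0.085,0.085,0.085]}'; python3 - <<'E'
from h import *
for n in("top","side"): cv2.imwrite(f"pics/i_{n}.png",ctrl.read_camera(n)[:,:,::-1])
cv2.imwrite("pics/i.png",cv2.resize(cv2.imread("pics/i_side.png")[110:360,130:400],None,fx=2.2,fy=2.2,interpolation=cv2.INTER_CUBIC))
E
```

```text
clock: 33.83
position: [0.6601, -0.1131, 0.1574]
orientation: [1.0, -0.0, 0.003, 0.001]
contact_force: [-0.6, -0.5, -0.1]
gripper_width: 0.99
clock: 34.7
position: [0.4758, -0.0057, 0.1521]
orientation: [1.0, 0.0, -0.001, -0.0]
contact_force: [0.9, 0.6, 0.1]
gripper_width: 0.992
```

View pics/i.png

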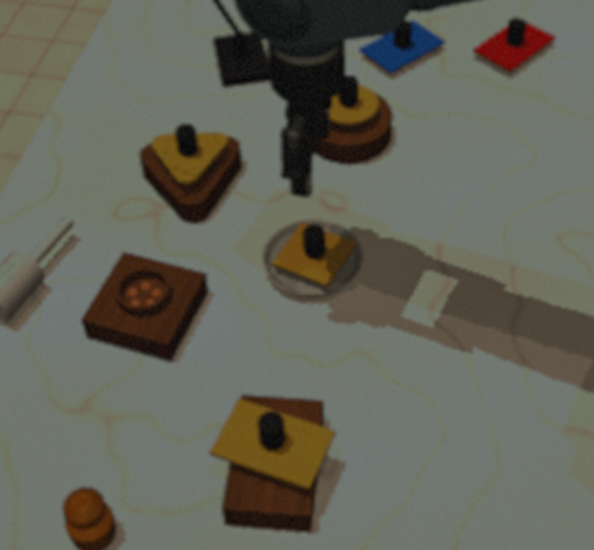

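The triangle lid is seated. Now I pick the square lid from the dish, down by 116 mm.

```bash
python3 -m crank '{"twist":[[0,0,0],[0,0,0],[0,0,0],[0,0,0],[0,0,0],[0,0,0],[0,0,0]],"travel":[[0,0.001,0.02],[0,0,0.035],[0,0,0.03],[0,0,0.02],[0,0,0.008],[0,0,0.003],[0,0,0]],"hand":[0.085,0.085,0.085,0.085,0.085,0.085,0.085]}'
```

```text
clock: 35.67
position: [0.4777, -0.0076, 0.0375]
orientation: [1.0, -0.0, 0.001, 0.0]
contact_force: [-0.3, -0.2, 0.9]
gripper_width: 0.995
```

```bash
python3 -m crank '{"twist":[[0,0,0],[0,0,0],[0,0,0],[0,0,0],[0,0,0],[0,0,0]],"travel":[[0,0,0],[0,0,0],[0,0,0],[0,0,0],[0,0,0],[0,0,0]],"hand":[0.01,0.01,0.01,0.01,0.01,0.01]}'
```

```text
clock: 36.42
position: [0.4773, -0.0073, 0.0374]
orientation: [1.0, -0.0, 0.0, -0.0]
contact_force: [-1.8, 0.7, 5.4]
gripper_width: 0.279
```

```bash
python3 -m crank '{"twist":[[0,0,0],[0,0,0],[0,0,0],[0,0,0],[0,0,0],[0,0,0]],"travel":[[0,0,-0.01],[0,0,-0.025],[0,0,-0.035],[0,0,-0.03],[0,0,-0.012],[0,0,0]],"hand":[0.01,0.01,0.01,0.01,0.01,0.01]}'
```

```text
clock: 37.17
position: [0.4771, -0.0074, 0.1492]
orientation: [1.0, -0.0, 0.0, 0.0]
contact_force: [1.0, -0.1, -1.8]
gripper_width: 0.281
```

```bash
python3 -m crank '{"twist":[[0,0,0],[0,0,0],[0,0,0],[0,0,0],[0,0,0],[0,0,0],[0,0,0]],"travel":[[0.018,-0.012,0],[0.036,-0.024,0],[0.038,-0.025,0],[0.038,-0.025,0],[0.028,-0.018,0],[0.013,-0.0075,0],[0,0,0]],"hand":[0.01,0.01,0.01,0.01,0.01,0.01,0.01]}'; python3 - <<'E'
from h import *
out=[]
C=(.6478,.1039)
for n in("top","side"):
    c=proj(n,[*C,.05])[0].astype(int);x0,y0=c-42
    im=cv2.imread(f"pics/i_{n}.png")[y0:y0+84,x0:x0+84];im=cv2.convertScaleAbs(cv2.resize(im,None,fx=4.7,fy=4.7,interpolation=cv2.INTER_CUBIC),alpha=1.5,beta=20)
    def d(P,col):
        uv=(proj(n,P)+.5-[x0,y0])*4.7-.5;cv2.polylines(im,[uv.astype(np.int32)],True,col,1)
    d(np.c_[circ(.031)+C,np.full(48,.05)],(0,255,0));d(np.c_[circ(.026)+C,np.full(48,.05)],(255,255,0))
    out.append(im)
cv2.imwrite("pics/i2.png",np.hstack(out))
E
```

```text
clock: 38.05
position: [0.6473, 0.1045, 0.1464]
orientation: [1.0, 0.0, -0.002, 0.0]
contact_force: [0.1, -0.6, -1.9]
gripper_width: 0.284
```

View pics/i2.png

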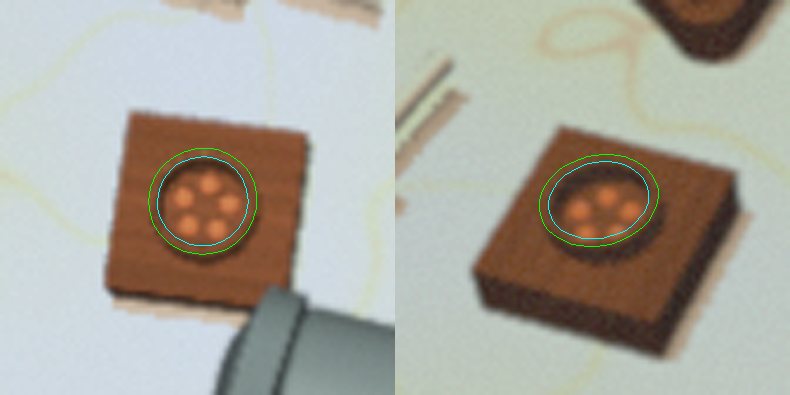

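The mouth rings match. Lowering.

```bash
python3 -m crank '{"twist":[[0,0,0],[0,0,0],[0,0,0],[0,0,0],[0,0,0],[0,0,0]],"travel":[[0,0,0.02],[0,0,0.03],[0,0,0.013],[0,0,0.008],[0,0,0.003],[0,0,0]],"hand":[0.01,0.01,0.01,0.01,0.01,0.01]}'
```

```text
clock: 38.8
position: [0.6485, 0.1041, 0.0757]
orientation: [1.0, -0.0, 0.001, 0.0]
contact_force: [0.7, -0.1, -1.2]
gripper_width: 0.279
```

```bash
python3 -m crank '{"twist":[[0,0,0],[0,0,0],[0,0,0],[0,0,0]],"travel":[[0,0,0.003],[0,0,0.0015],[0,0,0],[0,0,0]],"hand":[0.01,0.01,0.01,0.01]}'
```

```text
clock: 39.3
position: [0.6481, 0.1041, 0.0706]
orientation: [1.0, -0.0, 0.0, -0.0]
contact_force: [-0.2, 0.1, -0.8]
gripper_width: 0.285
```

Release, rise and move back clear of the views (x -0.25, up).

```bash
python3 -m crank '{"twist":[[0,0,0],[0,0,0],[0,0,0],[0,0,0],[0,0,0],[0,0,0],[0,0,0],[0,0,0]],"travel":[[0,0,0.0005],[0,0,0],[0,0,0],[0,0,0],[0,0,-0.02],[0,0,-0.04],[0,0,-0.04],[0,0,-0.02]],"hand":[0.03,0.04,0.07,0.085,0.085,0.085,0.085,0.085]}';python3 -m crank '{"twist":[[0,0,0],[0,0,0],[0,0,0],[0,0,0],[0,0,0],[0,0,0],[0,0,0],[0,0,0]],"travel":[[-0.02,0.02,-0.01],[-0.03,0.04,-0.01],[-0.03,0.045,-0.01],[-0.03,0.045,-0.01],[-0.03,0.045,-0.01],[-0.03,0.045,-0.01],[-0.03,0.045,-0.01],[-0.03,0.045,0]],"hand":[0.085,0.085,0.085,0.085,0.085,0.085,0.085,0.085]}';python3 -m crank '{"twist":[[0,0,0],[0,0,0],[0,0,0],[0,0,0],[0,0,0],[0,0,0]],"travel":[[-0.02,0.045,0],[-0.02,0.045,0],[-0.02,0.045,0],[-0.02,0.045,0],[0,0.02,0],[0,0,0]],"hand":[0.085,0.085,0.085,0.085,0.085,0.085]}'; python3 - <<'E'
from h import *
for n in("top","side"): cv2.imwrite(f"pics/z_{n}.png",ctrl.read_camera(n)[:,:,::-1])
ims={n:cv2.imread(f"pics/z_{n}.png")[:,:,::-1].copy() for n in("top","side")}
a=cv2.imread("pics/z_top.png");b=cv2.imread("pics/z_side.png")
cv2.imwrite("pics/z.png",np.hstack([cv2.resize(a[80:330,110:460],(400,286)),cv2.resize(b[100:380,100:400],(400,373))[:286]]) )
E
```

```text
clock: 40.3
position: [0.6496, 0.1041, 0.1945]
orientation: [1.0, -0.0, 0.003, 0.0]
contact_force: [0.7, -0.3, 0.2]
gripper_width: 0.995
clock: 41.3
position: [0.417, -0.2272, 0.2611]
orientation: [1.0, 0.0, 0.001, 0.001]
contact_force: [-0.4, 0.2, 0.3]
gripper_width: 0.996
clock: 42.05
position: [0.3373, -0.4266, 0.2597]
orientation: [1.0, -0.001, -0.0, -0.0]
contact_force: [-0.0, -0.4, -0.2]
gripper_width: 1.001
```

View pics/z_top.png

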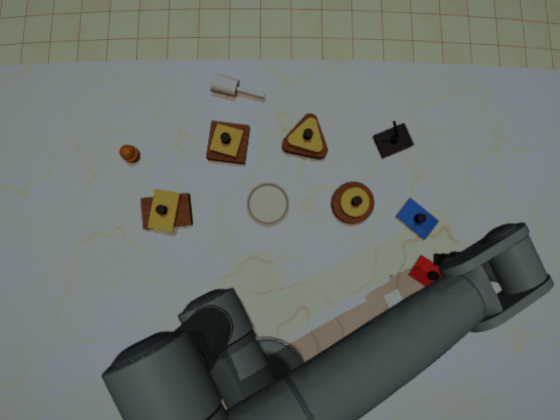

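View pics/z_side.png

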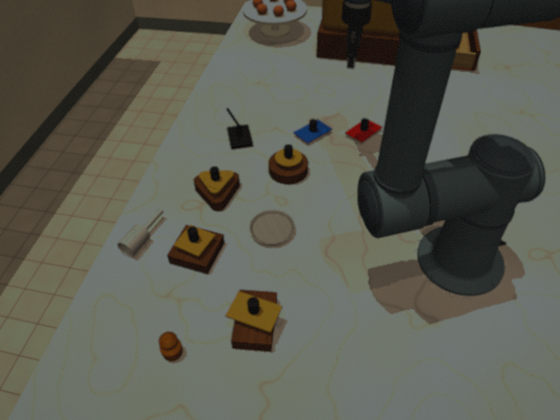

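All four lids are on their own shapes: square (227,140), triangle (307,135), oblong (163,210) and round (354,202) in the top view. I check this numerically with the same fit.

```bash
python3 - <<'E'
from h import *
ims={n:cv2.imread(f"pics/z_{n}.png")[:,:,::-1].copy() for n in("top","side")}
C=dict(square=(.6478,.1039),triangle=(.658,-.1128),round=(.4809,-.2396),oblong=(.4571,.2698))
for k,c in C.items():
    x,f=fit(ims,k,k,[*c,*c,.035,.056])
    print(k,np.round(x,4),round(f),"offset from first canister fit mm",np.round((x[3:5]-c)*1000,1),"plate top",round(x[7],4))
E
```

```text
square [ 0.6481  0.1025  1.4476  0.6463  0.1055 -0.2757  0.034   0.0578] 673 offset from first canister fit mm [-1.5  1.6] plate top 0.0578
triangle [ 0.6583 -0.113   1.8921  0.6585 -0.112  -0.2844  0.037   0.0552] 531 offset from first canister fit mm [0.5 0.8] plate top 0.0552
round [ 0.4809 -0.2406  0.0884  0.4806 -0.2392  0.1398  0.0359  0.056 ] 471 offset from first canister fit mm [-0.3  0.4] plate top 0.056
oblong [0.4574 0.2698 0.1361 0.4561 0.2705 1.3852 0.0318 0.0574] 623 offset from first canister fit mm [-1.   0.7] plate top 0.0574
```

All offsets are 2.2 mm or less, with plate tops within 2 mm of 56 mm. Handing in.

```bash
python3 -c "
from bench import ctrl
print(ctrl.job_done())"
```

```text
the job is handed in; nothing more can be done
None
```

All four lids are on the canisters of their own shape, and I handed the job in at about 42 s of the 120 s. I did it as two swaps through the tip dish: the oblong lid waited there while the round lid moved, then the square lid while the triangle lid moved.

- **Seating:** the last two-view fit put every lid within about 2 mm of its canister's centre. Plate tops measured 55–58 mm high, against 56 mm when seated. All lids looked level.
- **Surroundings:** the dish is empty, the stopper shows no shift in the pictures, and the arm is parked clear of everything. I did not touch the blue and red look-alikes.
- **Disagreement:** one rough pixel reading of the oblong canister's neck came out about 8 mm off the fit. A close overlay in both views showed the fit was right, because the reading had included the shaded neck wall. No check failed.

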